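Close a contactor housing over its coil and hold it shut

TASK

Take the copper-wound coil out of the blue parts tray, stand it in the pocket of the black contactor base on its mounting plate and let go of it there. Then fit the white and grey upper housing half onto the two brass dowels of the base and press it down against the spring until the halves meet flush all round; finish while still holding the housing pressed shut, and do not let it go. Leave the other loose things on the table and in the tray where they are.

Things in the scene. Friction and masses are not known exactly. Their poses are not given: they have to be found in the camera images.
- base_face (a point): Centre of the flat upper (parting) face, 52 mm above the table, of the fixed black contactor base, 92 x 50 mm (x, y), on a rail and a fixed grey plate 140 x 90 mm (x, y). x along its long side, z up. Two dowels stand on it at x = -36 and +36 mm, y = 0; the pocket for the coil is in the middle. The upper housing half goes on with its underside flush on this face.
- dowel0 (a point): Tip of the brass dowel at x = -36 mm of the base face, axes as the base face. Both dowels are 8 mm in diameter and stand 14 mm tall on the face; the upper 6 mm taper to 2.4 mm.
- dowel1 (a point): Tip of the other, equal brass dowel, at x = +36 mm of the base face.
- pocket (a point): Centre of the pocket's mouth in the base face (same point and axes as base_face). The pocket is 44 x 34 mm (x, y), its mouth widened to 52 x 42 mm by a grey sloped rim 10 mm deep. Its floor is a sprung steel plate, 21 mm below the face when up: a coil standing on it has its centre 1.5 mm and its top 24 mm above the face. Closing the housing flush pushes the coil 6 mm down.
- spring_plate (a joint): How far the sprung plate in the pocket's floor is pushed down, m: 0 = up, at rest, about 0.006 with the housing closed flush (stop at 0.0075). The spring pushes up with 7 N at 0 and 1 N more per mm, so about 13 N when closed: the coil and the housing half alone do not move it.
- coil_center (a point): Centre (half-way up, 22.5 mm over its foot) of the coil: a loose upright block 40 x 30 x 45 mm (x, y, z), copper winding between white end flanges (from above white with a dark steel centre), about 0.06 to 0.13 kg, standing in one of the tray's three compartments. x along its 40 mm side, z up. It goes into the pocket upright with its 40 mm side along the base's x, either way round.
- cover_center (a point): Centre (half-way up, 22.5 mm over the underside) of the loose upper housing half, 45 mm tall, 0.11 to 0.22 kg, lying parting face down. Light grey lower part 92 x 50 x 18 mm (x, y, z), white block 58 x 50 x 27 mm centred on it. x along the long side, z up. Fits either way round; grip its flat 50 mm sides. When flush this point is 22.5 mm above the base face; on the unpressed coil, 6 mm more.
- cover_hole0 (a point): Lower mouth of a 10 mm round dowel hole through the upper half's grey part, at x = -36 mm, y = 0 of it, on its underside; seen from above too. Between the holes the underside has a cavity 52 x 40 mm (x, y), 18 mm deep, for the coil's top.
- cover_hole1 (a point): Lower mouth of the other, equal dowel hole, at x = +36 mm of the upper half.
- tray: Fixed blue open tray 195 x 100 x 24 mm (x, y, z), 4 mm walls and floor; origin at the centre of its underside. Three compartments along x, each 60 x 92 mm inside, centres at x = -64, 0 and +64 mm; the coil, the green block and the grey block with a red button each stand in one, in any order.
- terminal_block: Bystander in the tray: green block 38 x 28 x 34 mm, origin at the centre of its underside.
- button_block: Bystander in the tray: grey block 38 x 30 x 30 mm with a red button on top (36 mm in all), origin at the centre of its underside.
- breaker: Bystander: white circuit breaker 72 x 36 x 73 mm standing beyond the base, origin at the centre of its underside.
- spare_contactor: Bystander: complete black and white contactor 75 x 45 x 75 mm standing beyond the tray, origin at the centre of its underside.
- tape_roll: Bystander: red ring of 70 mm diameter, 18 mm tall, lying flat, origin at the centre of its underside.
- screwdriver: Bystander: screwdriver with a green handle, 180 mm long, lying across between the robot and the base.
- mug: Bystander: white mug 80 mm wide, 90 mm tall, on the robot's right, origin at the centre of its underside.

How it is judged:
On the way, in this order (a step that is already met when the one before it is completed fails the run):
1. the coil stands released in the pocket on the sprung plate, the upper housing half not on yet (horizontal distance between coil_center and base_face below 0.005 m and z of coil_center in the frame of base_face between -0.003 and 0.0045 m and angle between coil_center's own z axis and vertical below 0.15 rad and contact force between the fingers and coil below 0.2 N and distance between cover_center and base_face above 0.06 m), for 0.2 s.
2. the upper housing half is on both dowels (horizontal distance between cover_center and base_face below 0.003 m and angle between the x axis of cover_center and the x axis of base_face, either way round below 0.08 rad and angle between cover_center's own z axis and vertical below 0.1 rad and z of cover_center in the frame of base_face below 0.0325 m), for 0.1 s.
At the end, for the whole second after the job is handed in: Through the last second the robot holds the upper half flush on the base (gap under 1.5 mm, within 3 mm sideways, 0.06 rad yaw, 0.04 rad tilt), touching it with over 3 N, and the coil in the pocket (within 5 mm of centre, over 3.5 mm down) keeps the sprung plate pressed by over 4 mm (horizontal distance between cover_center and base_face below 0.003 m and angle between the x axis of cover_center and the x axis of base_face, either way round below 0.06 rad and angle between cover_center's own z axis and vertical below 0.04 rad and z of cover_center in the frame of base_face between 0.0195 and 0.024 m and horizontal distance between coil_center and base_face below 0.005 m and z of coil_center in the frame of base_face below -0.002 m and value of joint spring_plate above 0.004 m and contact force between any of the fingers, the arm and cover above 3 N and linear speed of cover below 0.01 m/s); the arm keeps its last pose, push and grip.
It fails at once if another part in the tray is moved by more than 30 mm (distance of any of terminal_block, button_block from where it was at the start of the episode above 0.03 m).
It fails at once if a loose thing on the table that is not part of the job is moved by more than 30 mm (distance of any of breaker, spare_contactor, tape_roll, screwdriver, mug from where it was at the start of the episode above 0.03 m).
It also fails if it takes over 62 s, if anything falls off the work surface, if the arm or the gripper's body presses on something with over 40 N, if the wrist force passes 120 N, or if a joint passes its speed limit or range.

ROBOT

A 6-joint arm with a two-finger parallel gripper is mounted at the origin on the work surface. World frame = base frame: x ahead of the robot, y to its left, z up, the work surface at z = 0. Lengths are in m, angles in rad, forces in N, time in s.
With the tool pointing down it reaches from about 0.35 to 0.775 m from the base axis. Payload 7.3 kg.
Tool frame: the origin (TCP) lies between the finger pads; the fingertips stand ahead of it and the grasp point (between the pads) lies 6 mm ahead of it (robot.tip_extent is the x of the fingertips in the tool frame, in m); x points along the fingers, z is the direction in which the jaws open and shut, and the axes are right-handed (so a half turn about x gives the same grasp; the last joint's range is limited). The gripper opens to 92 mm and grips with 3 to 60 N. Pads are 19 mm wide; open, the fingers measure 130 mm over their backs; the gripper's body (75 mm by 190 mm) begins 47 mm behind the grasp point.
Start: joints at [-1.289, 0.342, 1.524, -0, 1.275, -0.146], TCP at [0.218, -0.478, 0.215] pointing down, gripper open.
Joint ranges: [-2.53, 2.53], [-0.77, 2.02], [0.04, 2.7], [-1, 4.14], [0.28, 2.66], [-3.11, 3.11]. Speed limits (rad/s): [2.57, 2.57, 3.14, 3.14, 3.14, 3.14].

INTERFACE

Orientations are given as [roll, pitch, yaw] about the fixed x, y, z axes, in that order (R = Rz(yaw) Ry(pitch) Rx(roll)).
In Python, from cell import robot gives the robot as it stands. The module is installed in compiled form; this text tells all that it offers.
- The arm moves only by the shell command python3 -m creep 'ROWS' [FORCE]. ROWS is JSON, a list of rows, each an object with "translation": the shift along the tool's x, y, z in m, a list of three; "twist": the turn, a rotation vector about the tool's x, y, z in rad, a list of three; "hand": the opening in per cent of the stroke, from 0 (shut) to 100 (fully open). A call has 1 to 5 rows; each row is the pose to reach, as a shift and turn from the pose measured when the call began, along the tool's axes at that moment; what a row does not reach only later rows make up. A row lasts 1/10 s, in which the tool goes at most 50 mm and 8.59 degrees, less where a joint would pass 70% of its speed; a pose out of reach is approached as far as the arm can. A call with a gripper value outside its range is refused whole. The fingers move at their own pace and stop on an object; FORCE is the grip in N (left out, the last holds). Time passes only in rows, so rows that repeat a pose let the fingers close. It gives the time, the measured TCP pose, the force and the opening at its end, in the units of the state.
- robot.observe(): the state, without advancing time (a new reading comes with each control period).
- robot.read_camera(name): name is "scene" or "side" or "wrist"; returns the picture (480x640x3 uint8, blue, green, red); there is no depth.
- robot.calibration(name): a dict with "intrinsics" (3x3 intrinsics, pixels), "cam_to_world" (4x4, takes a point from camera to world coordinates); the wrist camera has in their place "mount" (4x4, takes a point from camera to tool coordinates, whose origin is the TCP and whose axes are the tool frame's). Camera axes: x right, y up, looking along -z (the intrinsics and any distortion apply to the point x, -y, -z); pixel columns grow to the right and rows downward; lengths in m; the calibration is good to about 2 mm. A picture is of the moment at which its call begins: read the wrist's pose just before it. calibration takes no time and is no camera call.
- robot.hand_in(): hands the job in, once; it reports no verdict.
The state is a dict: "time": time; "qpos": joint angles; "qvel": joint speeds; "joint_efforts": joint torques, N m; "tool_pos": TCP position; "tool_rot": TCP orientation; "contact_force": force on the tool from outside, world axes, zero at the start; "torque": the same for the moment, N m; "opening": finger opening in m.
Only numpy, scipy, OpenCV 4.12 (cv2) and the standard library are available. Lean on these libraries where they do the work, as an engineer would, in place of code of your own. Each camera call takes 0.05 s, during which the arm holds its last target. There are 200 camera calls.

## Working session

There is one attempt and no reset: what is moved stays moved. The work goes in short steps, Python scripts to look and compute and a shell command to move; the robot and the scene stay as the last step left them, time stands still between calls to the robot, and variables do not carry over. Pictures are saved under pics/ and viewed, about 8 in all and at most 12, crops included, and the job is handed in when it is done.

```bash
mkdir -p pics; python3 - <<'E'
from cell import robot
import cv2,numpy as np
np.set_printoptions(precision=4,suppress=True)
s=robot.observe();print(s['tool_pos'],s['tool_rot'],s['opening'],s['time'],robot.tip_extent)
for n in("scene","side","wrist"):
    im=robot.read_camera(n);cv2.imwrite(f"pics/{n}0.png",im)
    print(n,robot.calibration(n))
E
```

```text
[ 0.2177 -0.4773  0.2138] [2.9842 1.5693 1.8412] 0.09167999040584829 0.0 0.025
scene {'intrinsics': array([[608.4732,   0.    , 322.973 ],
       [  0.    , 608.4732, 239.2099],
       [  0.    ,   0.    ,   1.    ]]), 'cam_to_world': array([[ 0.3471, -0.7645,  0.5433,  1.3552],
       [ 0.9377,  0.292 , -0.1883, -0.4105],
       [-0.0147,  0.5748,  0.8182,  1.2429],
       [ 0.    ,  0.    ,  0.    ,  1.    ]])}
side {'intrinsics': array([[440.6649,   0.    , 319.3729],
       [  0.    , 440.6649, 239.5888],
       [  0.    ,   0.    ,   1.    ]]), 'cam_to_world': array([[-0.8664,  0.2755, -0.4166,  0.1056],
       [-0.4992, -0.4541,  0.738 ,  0.7103],
       [ 0.0141,  0.8473,  0.5309,  0.685 ],
       [ 0.    ,  0.    ,  0.    ,  1.    ]])}
wrist {'intrinsics': array([[359.1521,   0.    , 323.5634],
       [  0.    , 359.1521, 245.7105],
       [  0.    ,   0.    ,   1.    ]]), 'mount': array([[ 0.0013,  0.2633, -0.9647, -0.1714],
       [ 0.0001,  0.9647,  0.2633,  0.0701],
       [ 1.    , -0.0004,  0.0012, -0.0015],
       [ 0.    ,  0.    ,  0.    ,  1.    ]])}
```

View pics/scene0.png

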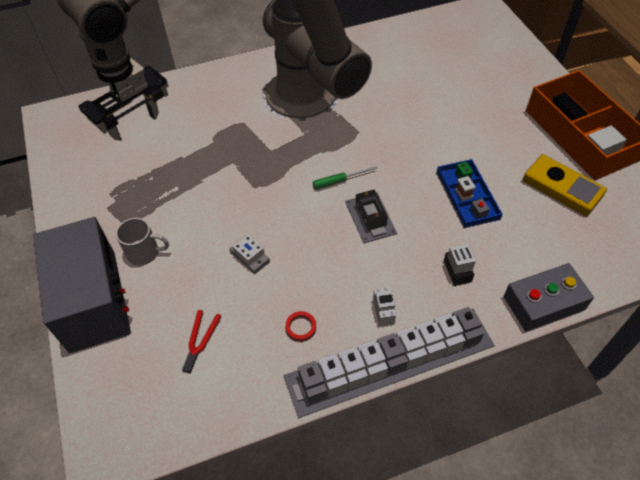

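View pics/side0.png

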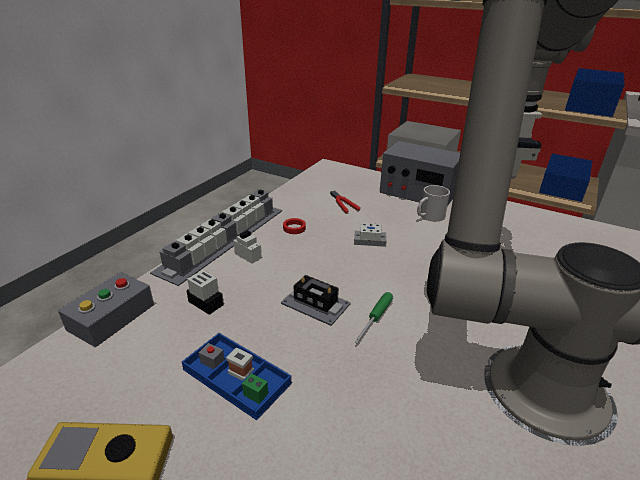

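The scene view shows the coil in the middle compartment at (465,186), the base at (370,210) and the cover at (250,252). In the side view the same three are at (239,362), (316,293) and (370,233).

```bash
cat > h.py <<'E'
from cell import robot
import cv2,numpy as np
from scipy.spatial.transform import Rotation as Rt
np.set_printoptions(precision=4,suppress=True)
def tool():
    s=robot.observe();T=np.eye(4);T[:3,:3]=Rt.from_euler('xyz',s['tool_rot']).as_matrix();T[:3,3]=s['tool_pos'];return T
def snap(n,f=None):
    T=tool();c=robot.calibration(n);im=robot.read_camera(n)
    M=T@c['mount'] if n=='wrist' else c['cam_to_world']
    if f: cv2.imwrite('pics/'+f,im); np.savez('pics/'+f+'.npz',K=c['intrinsics'],M=M)
    return im,c['intrinsics'],M
def cast(px,K,M,z):
    px=np.atleast_2d(px).astype(float)
    d=np.c_[(px-K[:2,2])/[K[0,0],K[1,1]],np.ones(len(px))]*[1,-1,-1]
    d=d@M[:3,:3].T;return M[:3,3]+d*((z-M[2,3])/d[:,2:])
def proj(P,K,M):
    p=(np.atleast_2d(P)-M[:3,3])@M[:3,:3];return np.c_[K[0,2]-K[0,0]*p[:,0]/p[:,2],K[1,2]+K[1,1]*p[:,1]/p[:,2]]
def go(pos,jaw):
    "tool-frame shift and turn to TCP pos, pointing down, jaws opening along world yaw jaw"
    T=tool();best=None
    for k in(0,np.pi):
        z=np.array([np.cos(jaw+k),np.sin(jaw+k),0]);x=np.array([0,0,-1.])
        R=np.c_[x,np.cross(z,x),z];t=Rt.from_matrix(T[:3,:3].T@R).as_rotvec()
        if best is None or np.linalg.norm(t)<np.linalg.norm(best): best=t
    print('translation',T[:3,:3].T@(np.array(pos)-T[:3,3]),'twist',best)
def st():
    s=robot.observe();print('t',s['time'],'q',s['qpos'],'p',s['tool_pos'],'F',s['contact_force'],'open',s['opening']);print(tool()[:3,:3])
E
python3 - <<'E'
from h import *
st()
for n,px,z in(('scene',[465,184],.049),('scene',[370,210],.052),('scene',[250,248],.045),('side',[239,355],.049),('side',[316,288],.052),('side',[370,228],.045)):
    c=robot.calibration(n);print(n,px,cast(px,c['intrinsics'],c['cam_to_world'],z))
E
```

```text
t 0.15 q [-1.289   0.3426  1.5247 -0.      1.2754 -0.146 ] p [ 0.2177 -0.4774  0.214 ] F [-0.0787 -0.6937 -0.1701] open 0.09151074456621636
[[-0.0003  0.9099  0.4149]
 [ 0.0011  0.4149 -0.9099]
 [-1.      0.0001 -0.0011]]
scene [465, 184] [[0.5303 0.2624 0.049 ]]
scene [370, 210] [[0.5231 0.0028 0.052 ]]
scene [250, 248] [[ 0.5217 -0.3065  0.045 ]]
side [239, 355] [[0.5285 0.2658 0.049 ]]
side [316, 288] [[0.504  0.0164 0.052 ]]
side [370, 228] [[ 0.5148 -0.3086  0.045 ]]
```

```bash
python3 - <<'E'
from h import *
go([.515,-.307,.22],np.deg2rad(-65.5))
E
```

```text
translation [-0.0059  0.3412 -0.0317] twist [ 0.0002 -0.0011 -0.0001]
```

```bash
python3 -m creep '[{"translation":[-0.006,0.05,-0.005],"twist":[0,0,0],"hand":100},{"translation":[-0.006,0.1,-0.01],"twist":[0,0,0],"hand":100},{"translation":[-0.006,0.15,-0.015],"twist":[0,0,0],"hand":100},{"translation":[-0.006,0.2,-0.02],"twist":[0,0,0],"hand":100},{"translation":[-0.006,0.25,-0.025],"twist":[0,0,0],"hand":100}]'
python3 -m creep '[{"translation":[0,0.05,-0.003],"twist":[0,0,0],"hand":100},{"translation":[0,0.09,-0.007],"twist":[0,0,0],"hand":100},{"translation":[0,0.09,-0.007],"twist":[0,0,0],"hand":100},{"translation":[0,0.09,-0.007],"twist":[0,0,0],"hand":100},{"translation":[0,0.09,-0.007],"twist":[0,0,0],"hand":100}]'
python3 - <<'E'
from h import *
st();snap('wrist','w1.png')
go([.515,.01,.22],np.deg2rad(-65.5))
E
```

```text
time: 0.65
tool_pos: [0.4349, -0.3504, 0.2199]
tool_rot: [3.126, 1.569, 1.983]
contact_force: [0.1, -0.1, 1.2]
opening: 0.0921
time: 1.15
tool_pos: [0.5131, -0.3071, 0.2197]
tool_rot: [-2.77, 1.569, 2.37]
contact_force: [0.5, -0.3, 0.5]
opening: 0.0918
t 1.15 q [-0.6676  0.4753  1.3012  0.0002  1.3672  0.4761] p [ 0.5131 -0.3071  0.2197] F [ 0.5124 -0.3152  0.4557] open 0.09177305599558765
[[-0.0015  0.9102  0.4141]
 [ 0.0015  0.4141 -0.9102]
 [-1.     -0.0008 -0.0019]]
translation [ 0.0003  0.1332 -0.2882] twist [-0.0014 -0.0017  0.0006]
```

View pics/w1.png

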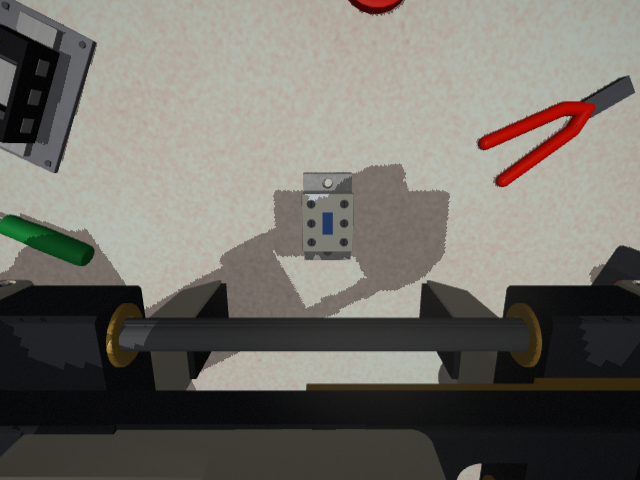

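The cover shows at (327,216) with its long side along the image's vertical, so the jaws are already aligned across its 50 mm sides. Next I look over the base and then the coil.

```bash
python3 -m creep '[{"translation":[0,0.02,-0.045],"twist":[0,0,0],"hand":100},{"translation":[0,0.04,-0.09],"twist":[0,0,0],"hand":100},{"translation":[0,0.06,-0.13],"twist":[0,0,0],"hand":100},{"translation":[0,0.08,-0.175],"twist":[0,0,0],"hand":100},{"translation":[0,0.1,-0.22],"twist":[0,0,0],"hand":100}]'
python3 -m creep '[{"translation":[0.02,0.015,-0.03],"twist":[0,0,0],"hand":100},{"translation":[0.02,0.03,-0.065],"twist":[0,0,0],"hand":100},{"translation":[0.02,0.03,-0.065],"twist":[0,0,0],"hand":100},{"translation":[0.02,0.03,-0.065],"twist":[0,0,0],"hand":100}]'
python3 - <<'E'
from h import *
st();snap('wrist','w2.png')
go([.52,.264,.2],np.deg2rad(-65.5))
E
```

```text
time: 1.7
tool_pos: [0.5121, -0.0654, 0.2205]
tool_rot: [-3.062, 1.57, 2.074]
contact_force: [0.6, -0.8, -0.2]
opening: 0.0917
time: 2.1
tool_pos: [0.5126, 0.0057, 0.201]
tool_rot: [2.708, 1.57, 1.561]
contact_force: [-0.3, -0.3, -0.2]
opening: 0.092
t 2.1 q [-0.1389  0.331   1.5796  0.0005  1.2311  1.0082] p [0.5126 0.0057 0.201 ] F [-0.3407 -0.275  -0.1799] open 0.09204992412701267
[[ 0.      0.9116  0.411 ]
 [ 0.0005  0.411  -0.9116]
 [-1.      0.0002 -0.0005]]
translation [ 0.0011  0.1127 -0.2333] twist [-0.0053 -0.0003 -0.0003]
```

View pics/w2.png

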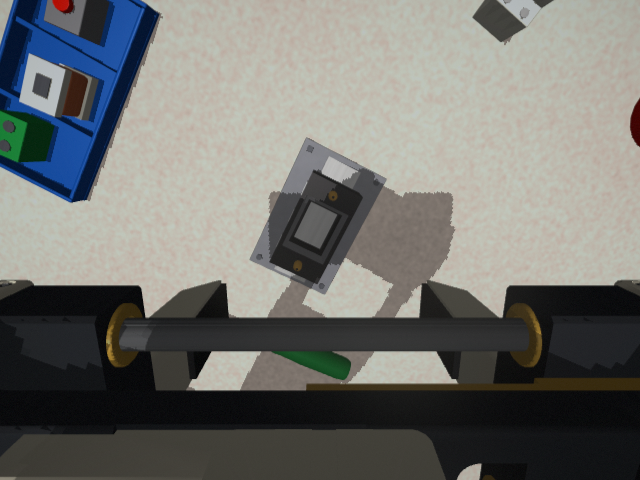

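The base shows its brass dowels at (333,196) and (297,265), with its long axis about 27° from the image's vertical. The tray is at the upper left with the coil at (45,85).

```bash
python3 -m creep '[{"translation":[0,0.02,-0.045],"twist":[0,0,0],"hand":100},{"translation":[0,0.04,-0.085],"twist":[0,0,0],"hand":100},{"translation":[0,0.06,-0.125],"twist":[0,0,0],"hand":100},{"translation":[0,0.08,-0.165],"twist":[0,0,0],"hand":100},{"translation":[0,0.1,-0.205],"twist":[0,0,0],"hand":100}]'
python3 -m creep '[{"translation":[0.02,0.007,-0.02],"twist":[0,0,0],"hand":100},{"translation":[0.04,0.007,-0.03],"twist":[0,0,0],"hand":100},{"translation":[0.05,0.007,-0.03],"twist":[0,0,0],"hand":100},{"translation":[0.05,0.007,-0.03],"twist":[0,0,0],"hand":100}]'
python3 - <<'E'
from h import *
d=np.load('pics/w2.png.npz');im=cv2.imread('pics/w2.png')
h=cv2.cvtColor(im,cv2.COLOR_BGR2HSV)
for c in((333,196),(297,265)):
    x,y=c;p=h[y-10:y+11,x-10:x+11];m=(p[...,1]>110)&(p[...,2]>60)&(p[...,0]<30)
    yy,xx=np.nonzero(m);px=[xx.mean()+x-10,yy.mean()+y-10];print(px,m.sum(),cast(px,d['K'],d['M'],.061))
st();snap('wrist','w3.png')
E
```

```text
time: 2.65
tool_pos: [0.521, 0.2326, 0.2015]
tool_rot: [1.374, 1.57, 0.223]
contact_force: [0.4, -0.3, -0.6]
opening: 0.0917
time: 3.05
tool_pos: [0.5152, 0.261, 0.1502]
tool_rot: [-1.308, 1.569, -2.461]
contact_force: [-0.4, -0.4, 0.5]
opening: 0.0919
[np.float64(332.4918032786885), np.float64(195.24590163934425)] 61 [[0.5427 0.0129 0.061 ]]
[np.float64(297.25), np.float64(265.1029411764706)] 68 [[0.4717 0.0157 0.061 ]]
t 3.05 q [ 0.3366  0.4941  1.469  -0.0007  1.1803  1.4903] p [0.5152 0.261  0.1502] F [-0.381  -0.4369  0.4758] open 0.09185716879971373
[[-0.0015  0.9142  0.4053]
 [-0.0012  0.4053 -0.9142]
 [-1.     -0.0019  0.0005]]
```

View pics/w3.png

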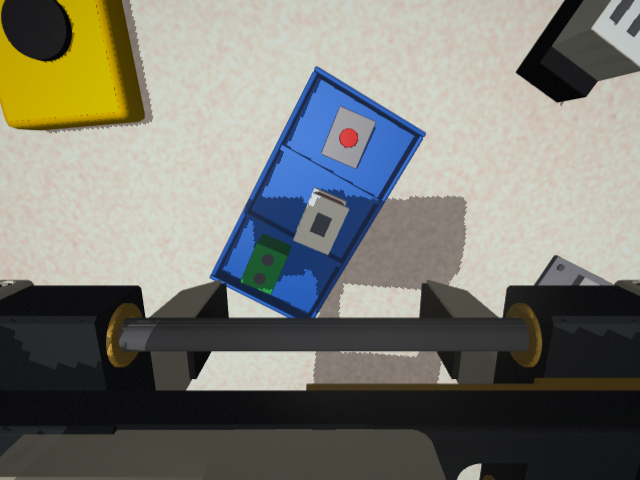

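```bash
python3 - <<'E'
import cv2
im=cv2.imread('pics/w3.png')[165:285,225:385]
cv2.imwrite('pics/w3c.png',cv2.resize(im,None,fx=5,fy=5,interpolation=cv2.INTER_CUBIC))
E
```

```text
(no output)
```

View pics/w3c.png

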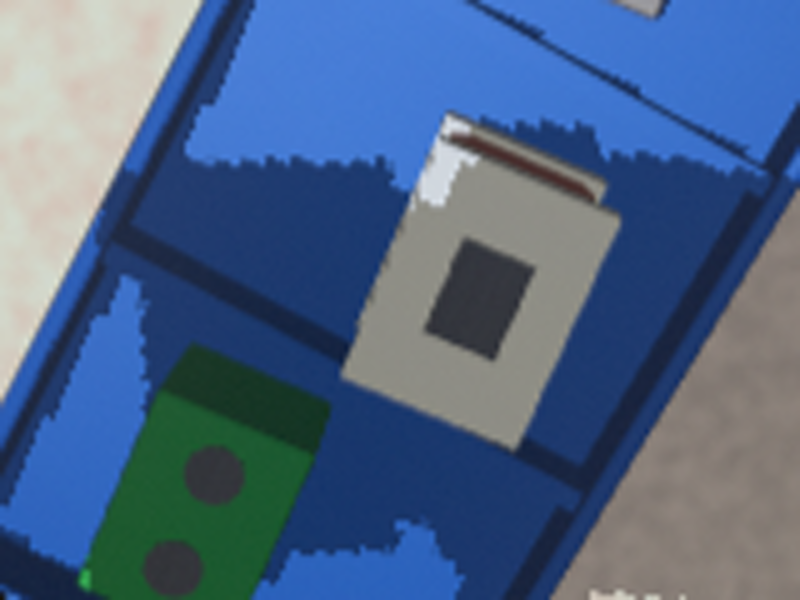

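The crop shows the coil's top corners at crop pixels (342,377), (518,450), (620,220) and (444,142), with its 40 mm side roughly along the tray's long axis and clear space on both 30 mm sides.

```bash
python3 - <<'E'
from h import *
d=np.load('pics/w3.png.npz')
c=(np.array([(342,377),(518,450),(620,220),(444,142)])+.5)/5-.5+[225,165]
P=cast(c,d['K'],d['M'],.049);print(P,P.mean(0))
e=np.diff(np.r_[P,P[:1]],axis=0)[:,:2];print(np.linalg.norm(e,axis=1),np.rad2deg(np.arctan2(e[:,1],e[:,0])))
yaw=np.arctan2(*(e[1]-e[3])[::-1]);print('coil yaw',np.rad2deg(yaw))
go([*P.mean(0)[:2],.1],yaw+np.pi/2)
# cover from w1
im=cv2.imread('pics/w1.png');d=np.load('pics/w1.png.npz')
hole=cv2.cvtColor(im,cv2.COLOR_BGR2HSV);b=cv2.inRange(hole,(100,120,40),(130,255,255))[180:260,290:370]
yy,xx=np.nonzero(b);r=cv2.minAreaRect(np.c_[xx+290,yy+180].astype(np.float32));print(r,cast(r[0],d['K'],d['M'],.045))
E
```

```text
[[0.5049 0.2846 0.049 ]
 [0.5052 0.2545 0.049 ]
 [0.545  0.2552 0.049 ]
 [0.545  0.2846 0.049 ]] [0.525  0.2697 0.049 ]
[0.0301 0.0399 0.0294 0.0401] [ -89.4589    1.0745   90.0159 -179.9711]
coil yaw 0.549954085131166
translation [ 0.0514  0.0118 -0.0041] twist [ 0.4074  0.0004 -0.0005]
((327.5, 223.0), (20.0, 9.0), 90.0) [[ 0.5125 -0.3091  0.045 ]]
```

```bash
python3 -m creep '[{"translation":[0.01,0.012,-0.004],"twist":[0.14,0,0],"hand":100},{"translation":[0.02,0.012,-0.004],"twist":[0.28,0,0],"hand":90},{"translation":[0.03,0.012,-0.004],"twist":[0.407,0,0],"hand":85},{"translation":[0.04,0.012,-0.004],"twist":[0.407,0,0],"hand":80},{"translation":[0.04,0.012,-0.004],"twist":[0.407,0,0],"hand":80}]'
python3 - <<'E'
from h import *
st();im,K,M=snap('wrist','w4.png')
go([.525,.2697,.054],np.deg2rad(90.55))
cv2.imwrite('pics/w4c.png',cv2.resize(im[130:370,160:480],None,fx=2.5,fy=2.5))
E
```

```text
time: 3.6
tool_pos: [0.5253, 0.2685, 0.1109]
tool_rot: [-0.586, 1.57, -2.145]
contact_force: [0.4, -0.3, 0.2]
opening: 0.0737
t 3.6 q [ 0.3431  0.5553  1.4807 -0.0007  1.1064  1.9022] p [0.5253 0.2685 0.1109] F [ 0.3993 -0.3175  0.2225] open 0.0736636090209871
[[-0.0006  0.9999  0.0119]
 [-0.0009  0.0119 -0.9999]
 [-1.     -0.0006  0.0008]]
translation [ 0.0576 -0.0006 -0.0008] twist [ 0.0024  0.0005 -0.0004]
```

View pics/w4c.png

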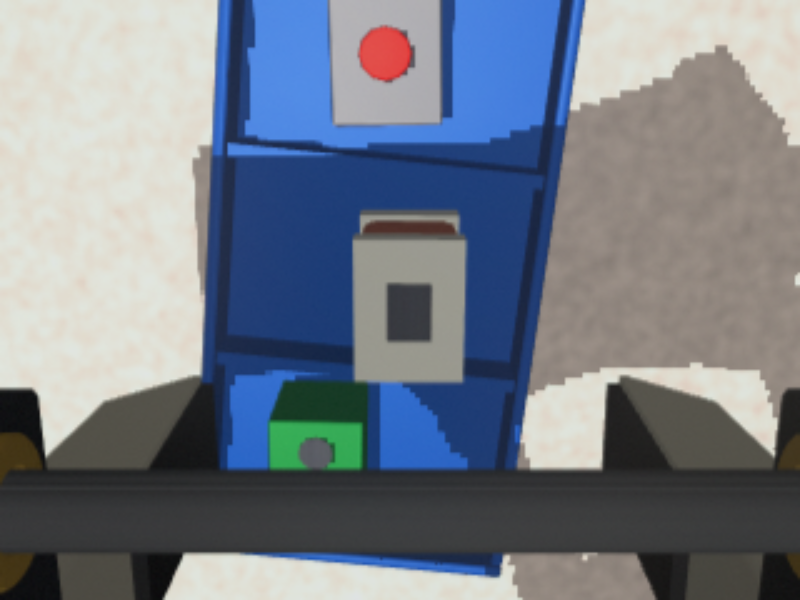

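Jaws are squared to the coil, with its top centred at column 324 and the green block clear of the fingers. Descending and gripping.

```bash
python3 -m creep '[{"translation":[0.02,0,-0.0008],"twist":[0.002,0,0],"hand":75},{"translation":[0.04,0,-0.0008],"twist":[0.002,0,0],"hand":75},{"translation":[0.057,0,-0.0008],"twist":[0.002,0,0],"hand":70},{"translation":[0.057,0,-0.0008],"twist":[0.002,0,0],"hand":70},{"translation":[0.057,0,-0.0008],"twist":[0.002,0,0],"hand":40}]'
python3 -m creep '[{"translation":[0,0,0],"twist":[0,0,0],"hand":10},{"translation":[0,0,0],"twist":[0,0,0],"hand":10},{"translation":[0,0,0],"twist":[0,0,0],"hand":10},{"translation":[0,0,0],"twist":[0,0,0],"hand":10},{"translation":[0,0,0],"twist":[0,0,0],"hand":10}]' 20
python3 -m creep '[{"translation":[-0.01,0,0],"twist":[0,0,0],"hand":10},{"translation":[-0.04,0,0],"twist":[0,0,0],"hand":10},{"translation":[-0.07,0,0],"twist":[0,0,0],"hand":10},{"translation":[-0.10,0,0],"twist":[0,0,0],"hand":10}]'
python3 - <<'E'
from h import *
st()
go([.5075,.0143,.15],np.deg2rad(90-2.3))
E
```

```text
time: 4.15
tool_pos: [0.5262, 0.2697, 0.0555]
tool_rot: [1.456, 1.569, -0.104]
contact_force: [0.6, -0.2, 0.6]
opening: 0.0603
time: 4.65
tool_pos: [0.5262, 0.2697, 0.0557]
tool_rot: [1.498, 1.569, -0.062]
contact_force: [-0.5, 0.3, 0.4]
opening: 0.0211
time: 5.05
tool_pos: [0.526, 0.2697, 0.1575]
tool_rot: [1.584, 1.569, 0.024]
contact_force: [0.5, 0.9, -1.3]
opening: 0.0094
t 5.05 q [ 0.3445  0.5089  1.4216 -0.0006  1.2093  1.9045] p [0.526  0.2697 0.1575] F [ 0.4571  0.9483 -1.3079] open 0.009402163773798582
[[ 0.0019  0.9999  0.0111]
 [ 0.      0.0111 -0.9999]
 [-1.      0.0019 -0.    ]]
translation [ 0.0075 -0.0213  0.2552] twist [ 0.0512 -0.0001 -0.0019]
```

```bash
python3 - <<'E'
from h import *
im,K,M=snap('wrist','w5.png');st()
cv2.imwrite('pics/w5c.png',cv2.resize(im[130:370,160:480],None,fx=2.5,fy=2.5))
E
```

```text
t 5.1 q [ 0.3447  0.5033  1.4147 -0.0007  1.2127  1.9045] p [0.5285 0.2707 0.1632] F [3.1233 1.4658 4.9492] open 0.009108722459216057
[[ 0.0105  0.9999  0.0112]
 [ 0.0031  0.0112 -0.9999]
 [-0.9999  0.0105 -0.003 ]]
```

View pics/w5c.png

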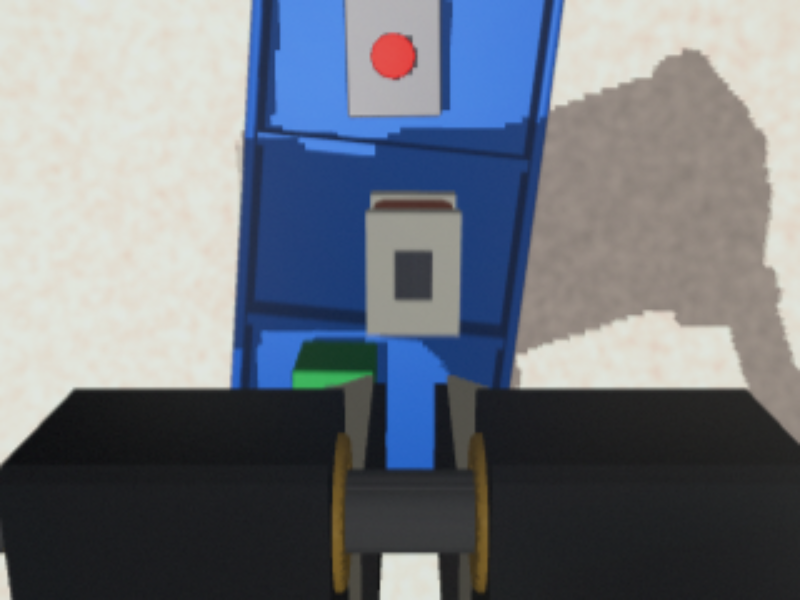

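The grasp missed: the coil still stands at its place and the fingers shut to the commanded 9 mm. The finger ends appear at row ~283, where a tip at tool x=+25 mm should be at row ~257. That would put the real tips near x≈-14 mm, so I check with the side camera.

```bash
python3 -m creep '[{"translation":[0.02,0,0],"twist":[0,0,0],"hand":70},{"translation":[0.03,0,0],"twist":[0,0,0],"hand":70},{"translation":[0.03,0,0],"twist":[0,0,0],"hand":70},{"translation":[0.03,0,0],"twist":[0,0,0],"hand":70}]'
python3 - <<'E'
from h import *
st();T=tool()
im,K,M=snap('side','s1.png');im2,K2,M2=snap('scene','c1.png')
for X in(.025,-.014):
    P=(T@np.array([[X,0,.033,1],[X,0,-.033,1]]).T).T[:,:3]
    a=proj(P,K,M);b=proj(P,K2,M2);print(X,a,b)
    for p in a: cv2.circle(im,tuple(np.int32(np.round(p))),2,(0,255,0) if X>0 else (0,0,255),-1)
    for p in b: cv2.circle(im2,tuple(np.int32(np.round(p))),2,(0,255,0) if X>0 else (0,0,255),-1)
f=lambda i,x,y:cv2.resize(i[y-75:y+75,x-50:x+50],None,fx=4,fy=4)
cv2.imwrite('pics/s1c.png',np.hstack([f(im,240,340),f(im2,465,165)]))
E
```

```text
time: 5.5
tool_pos: [0.5285, 0.2706, 0.1327]
tool_rot: [1.838, 1.561, 0.278]
contact_force: [0.4, -0.4, 0.1]
opening: 0.0367
t 5.5 q [ 0.3446  0.5332  1.4534 -0.0007  1.1456  1.9045] p [0.5285 0.2706 0.1327] F [ 0.3733 -0.4379  0.0974] open 0.03671704331826878
[[ 0.009   0.9999  0.0112]
 [ 0.0026  0.0111 -0.9999]
 [-1.      0.009  -0.0025]]
0.025 [[245.6542 323.2455]
 [222.8404 345.4035]] [[460.0168 170.9518]
 [483.6607 163.5078]]
-0.014 [[244.2576 307.4614]
 [220.7317 329.2066]] [[462.6523 160.086 ]
 [486.7805 152.5756]]
```

View pics/s1c.png

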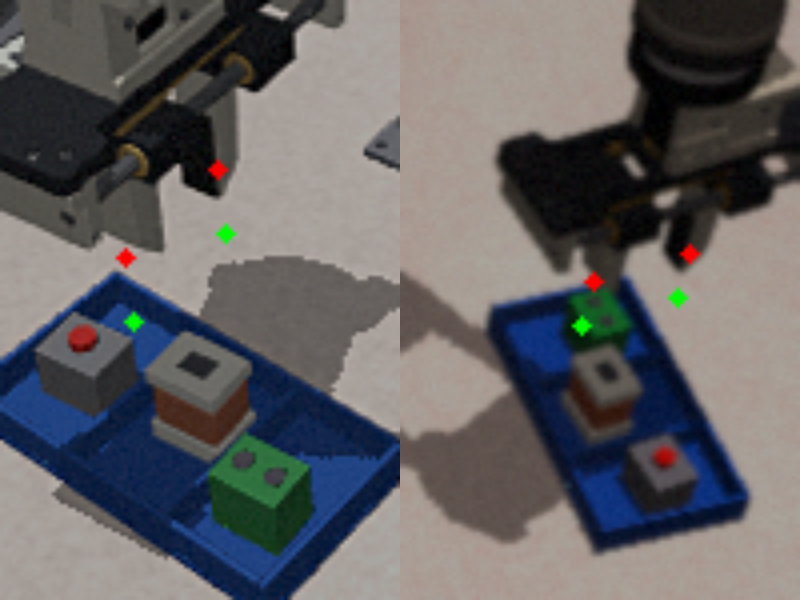

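Both views confirm it: the real fingertips sit at about tool x=-0.012 (near the red marks), not +0.025. I'll allow for a 38 mm offset from here on. The coil is untouched.

```bash
python3 - <<'E'
from h import *
T=tool();im,K,M=snap('wrist','w6.png')
p=proj([.5256,.2697,.049],K,M)[0];x,y=np.int32(p);g=cv2.cvtColor(im,cv2.COLOR_BGR2HSV)
w=g[y-30:y+31,x-30:x+31];m=((w[...,1]<60)&(w[...,2]<90)).astype(np.uint8)
n,l,s,c=cv2.connectedComponentsWithStats(m);print(p)
for i in range(1,n):
    if s[i,4]>60: q=c[i]+[x-30,y-30];print(s[i],q,cast(q,K,M,.049))
go([.5256,.2697,.06],np.deg2rad(90.55));go([.5256,.2697,.017],np.deg2rad(90.55))
E
```

```text
[327.2493 250.78  ]
[ 22  22  16  21 336] [326.5 252. ] [[0.5247 0.2702 0.049 ]]
translation [ 0.0733 -0.0042  0.0013] twist [ 0.0016 -0.0031 -0.0107]
translation [ 0.1163 -0.0047  0.0015] twist [ 0.0016 -0.0031 -0.0107]
```

```bash
python3 -m creep '[{"translation":[0.02,-0.004,0.001],"twist":[0,-0.003,-0.0107],"hand":75},{"translation":[0.045,-0.005,0.001],"twist":[0,-0.003,-0.0107],"hand":75},{"translation":[0.07,-0.005,0.001],"twist":[0,-0.003,-0.0107],"hand":75},{"translation":[0.075,-0.005,0.001],"twist":[0,-0.003,-0.0107],"hand":75},{"translation":[0.075,-0.005,0.001],"twist":[0,-0.003,-0.0107],"hand":75}]'
python3 - <<'E'
from h import *
st();go([.525,.270,.018],np.deg2rad(90.55))
E
```

```text
time: 6.15
tool_pos: [0.5246, 0.2699, 0.0579]
tool_rot: [-1.291, 1.569, -2.851]
contact_force: [-0.8, 0.7, 0.7]
opening: 0.0688
t 6.15 q [0.3453 0.6186 1.5327 0.0001 0.9917 1.9049] p [0.5246 0.2699 0.0579] F [-0.8452  0.7263  0.7314] open 0.06878892345716159
[[-0.0014  0.9999  0.0111]
 [-0.0004  0.0111 -0.9999]
 [-1.     -0.0014  0.0004]]
translation [ 0.0399  0.0005 -0.0001] twist [0.0015 0.0004 0.0014]
```

```bash
python3 -m creep '[{"translation":[0.02,0.0005,0],"twist":[0,0,0.001],"hand":75},{"translation":[0.035,0.0005,0],"twist":[0,0,0.001],"hand":75},{"translation":[0.04,0.0005,0],"twist":[0,0,0.001],"hand":75},{"translation":[0.04,0.0005,0],"twist":[0,0,0.001],"hand":60}]'
python3 -m creep '[{"translation":[0,0,0],"twist":[0,0,0],"hand":10},{"translation":[0,0,0],"twist":[0,0,0],"hand":10},{"translation":[0,0,0],"twist":[0,0,0],"hand":10},{"translation":[0,0,0],"twist":[0,0,0],"hand":10},{"translation":[0,0,0],"twist":[0,0,0],"hand":10}]' 20
python3 -m creep '[{"translation":[0,0,0],"twist":[0,0,0],"hand":10},{"translation":[0,0,0],"twist":[0,0,0],"hand":10},{"translation":[0,0,0],"twist":[0,0,0],"hand":10}]'
```

```text
time: 6.55
tool_pos: [0.5254, 0.2701, 0.0186]
tool_rot: [0.71, 1.571, -0.849]
contact_force: [-0.7, 0.1, 0.3]
opening: 0.0646
time: 7.05
tool_pos: [0.5256, 0.2701, 0.0189]
tool_rot: [1.381, 1.57, -0.179]
contact_force: [-0.5, -0.5, 2.5]
opening: 0.0301
time: 7.35
tool_pos: [0.5255, 0.2701, 0.019]
tool_rot: [1.362, 1.57, -0.198]
contact_force: [0.4, -0.8, 1.1]
opening: 0.0302
```

```bash
python3 -m creep '[{"translation":[-0.01,0,0],"twist":[0,0,0],"hand":10},{"translation":[-0.04,0,0],"twist":[0,0,0],"hand":10},{"translation":[-0.08,0,0],"twist":[0,0,0],"hand":10},{"translation":[-0.11,0,0],"twist":[0,0,0],"hand":10},{"translation":[-0.11,0,0],"twist":[0,0,0],"hand":10}]'
python3 - <<'E'
from h import *
st();go([.5075,.0145,.13],np.deg2rad(90-2.3))
E
```

```text
time: 7.85
tool_pos: [0.5281, 0.2711, 0.1345]
tool_rot: [1.873, 1.561, 0.313]
contact_force: [0.3, -0.4, -0.2]
opening: 0.0296
t 7.85 q [ 0.3454  0.5307  1.4525 -0.0004  1.1482  1.905 ] p [0.5281 0.2711 0.1345] F [ 0.3132 -0.3811 -0.2313] open 0.0295652088340253
[[ 0.0097  0.9999  0.0114]
 [ 0.0031  0.0113 -0.9999]
 [-0.9999  0.0097 -0.003 ]]
translation [ 0.0035 -0.0236  0.2564] twist [ 0.0515 -0.0033 -0.0097]
```

```bash
python3 -m creep '[{"translation":[0,-0.004,0.045],"twist":[0.01,-0.001,-0.002],"hand":10},{"translation":[0,-0.008,0.09],"twist":[0.02,-0.001,-0.004],"hand":10},{"translation":[0,-0.012,0.135],"twist":[0.03,-0.002,-0.006],"hand":10},{"translation":[0,-0.016,0.18],"twist":[0.04,-0.002,-0.008],"hand":10},{"translation":[0.003,-0.02,0.22],"twist":[0.0515,-0.003,-0.0097],"hand":10}]'
python3 -m creep '[{"translation":[0,-0.003,0.025],"twist":[0,0,0],"hand":10},{"translation":[0,-0.004,0.034],"twist":[0,0,0],"hand":10},{"translation":[0,-0.004,0.034],"twist":[0,0,0],"hand":10},{"translation":[0,-0.004,0.034],"twist":[0,0,0],"hand":10}]'
python3 - <<'E'
from h import *
T=tool();im,K,M=snap('wrist','w7.png');st();
print(proj([[.5427,.0129,.061],[.4717,.0157,.061]],K,M))
go([.5072,.0143,.1],np.deg2rad(90-2.3))
cv2.imwrite('pics/w7c.png',cv2.resize(im[120:360,160:480],None,fx=2.5,fy=2.5))
E
```

```text
time: 8.35
tool_pos: [0.5101, 0.049, 0.1306]
tool_rot: [-2.749, 1.571, 1.922]
contact_force: [0.4, 0.0, -1.3]
opening: 0.0301
time: 8.75
tool_pos: [0.5047, 0.016, 0.1305]
tool_rot: [-2.841, 1.57, 1.83]
contact_force: [0.1, -0.4, -0.6]
opening: 0.03
t 8.8 q [-0.1199  0.3924  1.7011  0.0006  1.0482  1.4904] p [0.5048 0.0163 0.1306] F [ 0.4442 -0.2843 -0.5274] open 0.030047155075060623
[[-0.0001  0.9992 -0.0398]
 [ 0.0006 -0.0398 -0.9992]
 [-1.     -0.0001 -0.0005]]
[[327.9898 196.1183]
 [327.782  294.5595]]
translation [0.0306 0.0025 0.002 ] twist [ 0.0003 -0.0005  0.0001]
```

View pics/w7c.png

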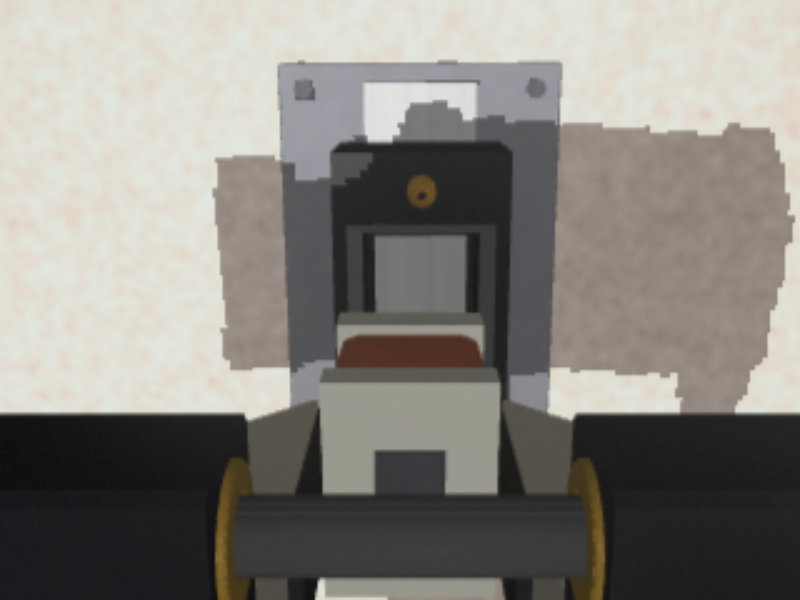

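The coil is held squarely at 30 mm opening. The dowel at crop (422,192) lies within 1 px of its predicted place, so the base pose holds. Lowering into the pocket.

```bash
python3 -m creep '[{"translation":[0.015,0.003,0.002],"twist":[0,0,0],"hand":10},{"translation":[0.03,0.003,0.002],"twist":[0,0,0],"hand":10},{"translation":[0.04,0.003,0.002],"twist":[0,0,0],"hand":10},{"translation":[0.05,0.003,0.002],"twist":[0,0,0],"hand":10},{"translation":[0.05,0.003,0.002],"twist":[0,0,0],"hand":10}]'
python3 - <<'E'
from h import *
st();go([.5078,.0143,.0475],np.deg2rad(90-2.3))
E
```

```text
time: 9.3
tool_pos: [0.5069, 0.0149, 0.0794]
tool_rot: [-1.881, 1.568, 2.793]
contact_force: [-0.5, -0.2, -0.9]
opening: 0.0295
t 9.3 q [-0.1222  0.4652  1.7516  0.0008  0.9273  1.487 ] p [0.5069 0.0149 0.0794] F [-0.465  -0.1958 -0.8825] open 0.02952759890077148
[[-0.0025  0.9992 -0.0388]
 [ 0.0009 -0.0388 -0.9992]
 [-1.     -0.0025 -0.0008]]
translation [0.0319 0.001  0.0006] twist [ 0.0013 -0.0008  0.0025]
```

```bash
python3 -m creep '[{"translation":[0.01,0.001,0.0006],"twist":[0.001,0,0.0025],"hand":10},{"translation":[0.02,0.001,0.0006],"twist":[0.001,0,0.0025],"hand":10},{"translation":[0.028,0.001,0.0006],"twist":[0.001,0,0.0025],"hand":10},{"translation":[0.032,0.001,0.0006],"twist":[0.001,0,0.0025],"hand":10},{"translation":[0.032,0.001,0.0006],"twist":[0.001,0,0.0025],"hand":10}]'
python3 - <<'E'
from h import *
st()
E
```

```text
time: 9.8
tool_pos: [0.5075, 0.0143, 0.0467]
tool_rot: [-2.203, 1.569, 2.469]
contact_force: [0.4, 0.2, -0.7]
opening: 0.0295
t 9.8 q [-0.1234  0.5144  1.7817  0.0011  0.8468  1.4867] p [0.5075 0.0143 0.0467] F [ 0.3714  0.1642 -0.7063] open 0.02945875218913663
[[-0.0012  0.9992 -0.04  ]
 [ 0.0009 -0.04   -0.9992]
 [-1.     -0.0012 -0.0009]]
```

```bash
python3 -m creep '[{"translation":[0.001,0,0],"twist":[0,0,0],"hand":10},{"translation":[0.001,0,0],"twist":[0,0,0],"hand":60},{"translation":[0.001,0,0],"twist":[0,0,0],"hand":60},{"translation":[0.001,0,0],"twist":[0,0,0],"hand":60},{"translation":[0.001,0,0],"twist":[0,0,0],"hand":60}]'
python3 -m creep '[{"translation":[0,0,0],"twist":[0,0,0],"hand":60},{"translation":[0,0,0],"twist":[0,0,0],"hand":60},{"translation":[-0.04,0,0],"twist":[0,0,0],"hand":60},{"translation":[-0.08,0,0],"twist":[0,0,0],"hand":70},{"translation":[-0.11,0,0],"twist":[0,0,0],"hand":90}]'
python3 -m creep '[{"translation":[0,0,0],"twist":[0,0,0],"hand":90},{"translation":[0,0,0],"twist":[0,0,0],"hand":90}]'
python3 - <<'E'
from h import *
T=tool();im,K,M=snap('wrist','w8.png');st();
print(proj([[.5427,.0129,.061],[.4717,.0157,.061],[.5072,.0143,.076]],K,M))
go([.5125,-.3091,.13],np.deg2rad(-65.5))
cv2.imwrite('pics/w8c.png',cv2.resize(im[120:360,160:480],None,fx=2.5,fy=2.5))
E
```

```text
time: 10.3
tool_pos: [0.5076, 0.0143, 0.0459]
tool_rot: [-2.402, 1.57, 2.27]
contact_force: [-0.4, 0.5, 0.0]
opening: 0.0538
time: 10.8
tool_pos: [0.5081, 0.0141, 0.1581]
tool_rot: [2.249, 1.57, 0.638]
contact_force: [0.6, 0.1, 1.0]
opening: 0.067
time: 11.0
tool_pos: [0.5084, 0.0141, 0.1586]
tool_rot: [1.795, 1.568, 0.184]
contact_force: [0.3, 0.4, -0.2]
opening: 0.0809
t 11.05 q [-0.1235  0.3655  1.6578  0.0009  1.1182  1.4868] p [0.5077 0.0142 0.1576] F [0.8114 0.3524 0.4558] open 0.08197217966577135
[[ 0.0002  0.9992 -0.0399]
 [ 0.0008 -0.0399 -0.9992]
 [-1.      0.0002 -0.0008]]
[[325.2714 196.5189]
 [325.2057 285.3605]
 [325.3004 247.5758]]
translation [0.0273 0.0177 0.3229] twist [-0.4675 -0.0007 -0.0004]
```

View pics/w8c.png

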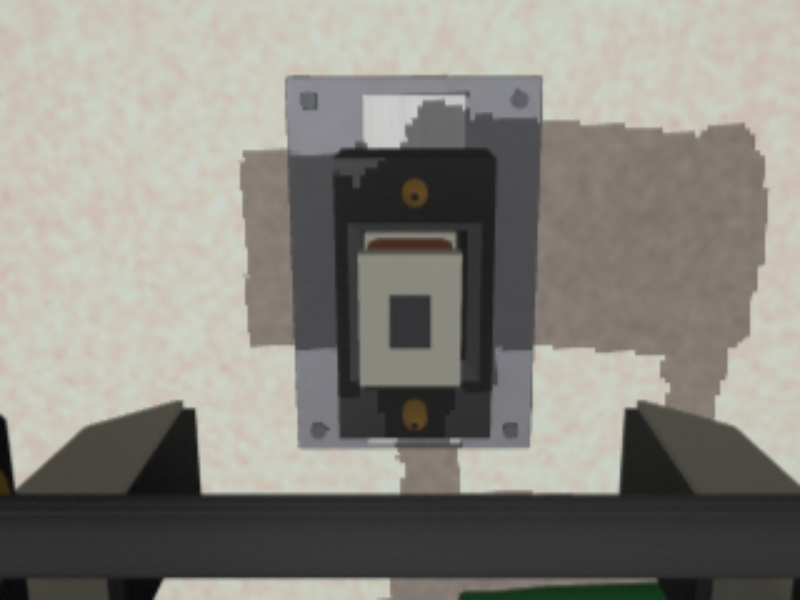

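The coil stands in the pocket, its centre at crop (410,321) within about 1 px of the target. The dowels at (415,192) and (415,413) match the model. Now to the cover.

```bash
python3 -m creep '[{"translation":[0,0.003,0.048],"twist":[-0.1,0,0],"hand":100},{"translation":[0,0.005,0.096],"twist":[-0.2,0,0],"hand":100},{"translation":[0,0.008,0.144],"twist":[-0.3,0,0],"hand":100},{"translation":[0,0.011,0.19],"twist":[-0.4,0,0],"hand":100},{"translation":[0,0.013,0.235],"twist":[-0.4675,0,0],"hand":100}]'
python3 - <<'E'
from h import *
d=np.load('pics/w8.png.npz');h=cv2.cvtColor(cv2.imread('pics/w8.png'),cv2.COLOR_BGR2HSV)
Q=[]
for x,y in((326,197),(326,285)):
    p=h[y-9:y+10,x-9:x+10];m=(p[...,1]>110)&(p[...,2]>50)&(p[...,0]<30)
    yy,xx=np.nonzero(m);Q.append([xx.mean()+x-9,yy.mean()+y-9])
print(Q)
for z in(.055,.058,.061,.064):
    P=cast(Q,d['K'],d['M'],z);v=P[0]-P[1];print(z,P.mean(0),np.linalg.norm(v),np.rad2deg(np.arctan2(v[1],v[0])))
st();go([.5125,-.3091,.13],np.deg2rad(-65.5))
E
```

```text
time: 11.55
tool_pos: [0.5102, -0.2226, 0.1555]
tool_rot: [-2.778, 1.567, 2.365]
contact_force: [1.5, 1.1, 0.5]
opening: 0.0918
[[np.float64(325.5113636363636), np.float64(196.6590909090909)], [np.float64(325.4791666666667), np.float64(285.1875)]]
0.055 [0.5056 0.0141 0.055 ] 0.07237993552032795 -2.2268314677384438
0.058 [0.5064 0.0141 0.058 ] 0.07159112435363968 -2.2268314677384455
0.061 [0.5072 0.0141 0.061 ] 0.07080231318695145 -2.2268314677384464
0.064 [0.508  0.0141 0.064 ] 0.07001350202026321 -2.2268314677384473
t 11.55 q [-0.5496  0.4538  1.5215  0.0009  1.1699  0.5898] p [ 0.5102 -0.2226  0.1555] F [1.4834 1.0711 0.5104] open 0.09182632807312267
[[-0.0026  0.9085  0.4178]
 [ 0.0026  0.4178 -0.9085]
 [-1.     -0.0013 -0.0034]]
translation [ 0.0252 -0.034   0.0796] twist [ 0.0034 -0.0034  0.0013]
```

```bash
python3 -m creep '[{"translation":[0.01,-0.015,0.04],"twist":[0.003,-0.003,0.001],"hand":100},{"translation":[0.02,-0.034,0.08],"twist":[0.003,-0.003,0.001],"hand":100},{"translation":[0.02,-0.034,0.08],"twist":[0.003,-0.003,0.001],"hand":100},{"translation":[0.02,-0.034,0.08],"twist":[0.003,-0.003,0.001],"hand":100}]'
python3 - <<'E'
from h import *
st();im,K,M=snap('wrist','w9.png')
h=cv2.cvtColor(im,cv2.COLOR_BGR2HSV)
b=cv2.inRange(h,(100,100,30),(130,255,255));n,l,s,c=cv2.connectedComponentsWithStats(b)
for i in range(1,n):
    if s[i,4]>50: print('blue',s[i],c[i],cast(c[i],K,M,.045), cv2.minAreaRect(np.argwhere(l==i)[:,::-1].astype(np.float32)))
print(proj([.5125,-.3091,.045],K,M))
cv2.imwrite('pics/w9c.png',cv2.resize(im[150:330,203:443],None,fx=3.3333,fy=3.3333,interpolation=cv2.INTER_CUBIC))
E
```

```text
time: 11.95
tool_pos: [0.5114, -0.3094, 0.1328]
tool_rot: [-2.717, 1.566, 2.421]
contact_force: [0.1, -0.1, 0.3]
opening: 0.0918
t 11.95 q [-0.6724  0.548   1.4265  0.0003  1.1722  0.4724] p [ 0.5114 -0.3094  0.1328] F [ 0.0773 -0.0646  0.3449] open 0.09183354878959708
[[-0.0039  0.9107  0.4131]
 [ 0.0034  0.4131 -0.9107]
 [-1.     -0.0021 -0.0047]]
blue [320 230  14  28 378] [326.2593 243.2778] [[ 0.5123 -0.3088  0.045 ]] ((326.5, 243.5), (27.0, 13.0), 90.0)
[[326.7141 243.2429]]
```

View pics/w9c.png

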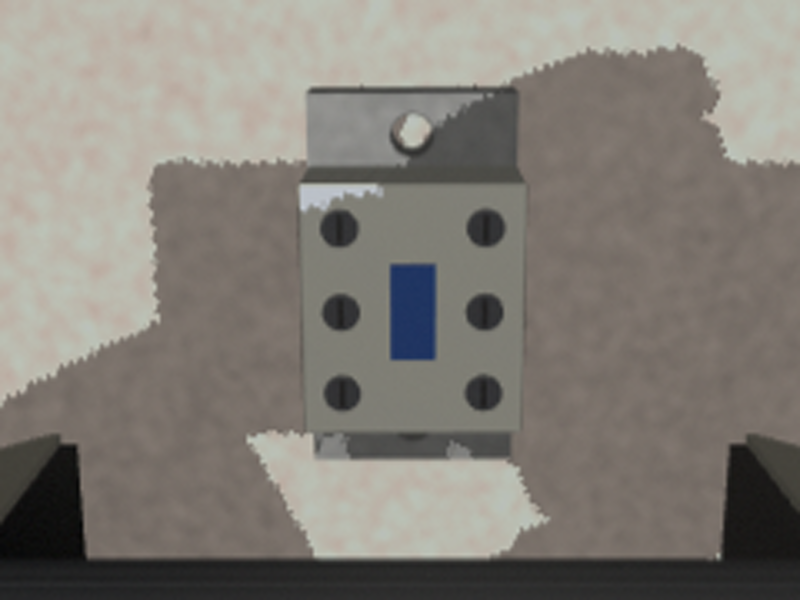

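The cover is square to the jaws, the blue label at crop (413,312) and a dowel hole at (413,132).

```bash
python3 - <<'E'
from h import *
d=np.load('pics/w9.png.npz');c=(np.array([(299,183),(525,182),(521,432),(306,432)])+.5)*.3-.5+[203,150]
P=cast(c,d['K'],d['M'],.045);v=P[0]-P[3]+P[1]-P[2];yaw=np.arctan2(v[1],v[0]);print(P,P.mean(0),np.rad2deg(yaw))
C=[*((P.mean(0)+[.5123,-.3088,0])/2)[:2]]
hole=cast((np.array([413,132])+.5)*.3-.5+[203,150],d['K'],d['M'],.018);print('hole->c',hole-P.mean(0))
print(C);go([*C,.045],yaw-np.pi/2);go([*C,-.002],yaw-np.pi/2)
E
```

```text
[[ 0.5286 -0.2743  0.045 ]
 [ 0.5492 -0.319   0.045 ]
 [ 0.4967 -0.3435  0.045 ]
 [ 0.4762 -0.2984  0.045 ]] [ 0.5127 -0.3088  0.045 ] 24.86410676988251
hole->c [[ 0.0335  0.0152 -0.027 ]]
[np.float64(0.512483170582959), np.float64(-0.3088081370813901)]
translation [0.0886 0.0005 0.0008] twist [-0.0065 -0.0037  0.0015]
translation [0.1356 0.0006 0.0009] twist [-0.0065 -0.0037  0.0015]
```

```bash
python3 -m creep '[{"translation":[0.03,0.0005,0.001],"twist":[-0.0065,-0.004,0.0015],"hand":100},{"translation":[0.06,0.0005,0.001],"twist":[-0.0065,-0.004,0.0015],"hand":100},{"translation":[0.085,0.0005,0.001],"twist":[-0.0065,-0.004,0.0015],"hand":100},{"translation":[0.105,0.0005,0.001],"twist":[-0.0065,-0.004,0.0015],"hand":100},{"translation":[0.115,0.0005,0.001],"twist":[-0.0065,-0.004,0.0015],"hand":100}]'
python3 - <<'E'
from h import *
st();go([.5125,-.3088,-.001],np.deg2rad(24.8-90))
E
```

```text
time: 12.5
tool_pos: [0.5119, -0.3064, 0.0169]
tool_rot: [-2.687, 1.568, 2.462]
contact_force: [-0.1, 0.4, -0.3]
opening: 0.0918
t 12.5 q [-0.6678  0.6842  1.5412  0.      0.9193  0.4669] p [ 0.5119 -0.3064  0.0169] F [-0.0616  0.4159 -0.2571] open 0.09180131657087179
[[-0.0024  0.9064  0.4224]
 [ 0.002   0.4224 -0.9064]
 [-1.     -0.0014 -0.0028]]
translation [ 0.0179 -0.0004  0.0024] twist [ 0.0032 -0.0028  0.0014]
```

```bash
python3 -m creep '[{"translation":[0.01,-0.0004,0.0024],"twist":[0.003,-0.003,0.001],"hand":100},{"translation":[0.0175,-0.0004,0.0024],"twist":[0.003,-0.003,0.001],"hand":100},{"translation":[0.0175,-0.0004,0.0024],"twist":[0.003,-0.003,0.001],"hand":80},{"translation":[0.0175,-0.0004,0.0024],"twist":[0.003,-0.003,0.001],"hand":60},{"translation":[0.0175,-0.0004,0.0024],"twist":[0.003,-0.003,0.001],"hand":30}]' 50
python3 -m creep '[{"translation":[0,0,0],"twist":[0,0,0],"hand":20},{"translation":[0,0,0],"twist":[0,0,0],"hand":20},{"translation":[0,0,0],"twist":[0,0,0],"hand":20},{"translation":[0,0,0],"twist":[0,0,0],"hand":20},{"translation":[0,0,0],"twist":[0,0,0],"hand":20}]'
python3 - <<'E'
from h import *
st()
E
```

```text
time: 13.0
tool_pos: [0.513, -0.3092, 0.0002]
tool_rot: [0.206, 1.569, -0.931]
contact_force: [-0.0, -0.9, -0.1]
opening: 0.0725
time: 13.5
tool_pos: [0.5133, -0.3095, 0.0006]
tool_rot: [0.287, 1.568, -0.851]
contact_force: [0.5, -0.6, 4.1]
opening: 0.0499
t 13.5 q [-0.6702  0.7084  1.5483 -0.0006  0.8824  0.4681] p [ 0.5133 -0.3095  0.0006] F [ 0.5163 -0.5523  4.1213] open 0.04993437870924017
[[ 0.0017  0.9078  0.4195]
 [-0.0019  0.4195 -0.9078]
 [-1.      0.0007  0.0025]]
```

```bash
python3 -m creep '[{"translation":[-0.02,0,0],"twist":[0,0,0],"hand":20},{"translation":[-0.05,0,0],"twist":[0,0,0],"hand":20},{"translation":[-0.09,0,0],"twist":[0,0,0],"hand":20},{"translation":[-0.13,0,0],"twist":[0,0,0],"hand":20},{"translation":[-0.13,0,0],"twist":[0,0,0],"hand":20}]'
python3 - <<'E'
from h import *
st();go([.5065,.0141,.13],np.deg2rad(-92.2))
E
```

```text
time: 14.0
tool_pos: [0.5155, -0.311, 0.1363]
tool_rot: [0.44, 1.558, -0.698]
contact_force: [1.1, -0.2, -1.1]
opening: 0.05
t 14.0 q [-0.6699  0.542   1.4268 -0.0004  1.1601  0.468 ] p [ 0.5155 -0.311   0.1363] F [ 1.066  -0.2147 -1.0695] open 0.05000876364316873
[[ 0.0097  0.9077  0.4196]
 [-0.0082  0.4197 -0.9076]
 [-0.9999  0.0054  0.0115]]
translation [ 0.0036  0.1282 -0.2989] twist [ 0.4714  0.01   -0.008 ]
```

```bash
python3 -m creep '[{"translation":[0,0.018,-0.043],"twist":[0.1,0.002,-0.002],"hand":20},{"translation":[0,0.036,-0.085],"twist":[0.2,0.004,-0.004],"hand":20},{"translation":[0,0.054,-0.127],"twist":[0.3,0.006,-0.006],"hand":20},{"translation":[0,0.072,-0.169],"twist":[0.4,0.008,-0.008],"hand":20},{"translation":[0,0.09,-0.21],"twist":[0.4714,0.01,-0.008],"hand":20}]'
python3 - <<'E'
from h import *
st();go([.5065,.0141,.13],np.deg2rad(-92.2))
E
```

```text
time: 14.5
tool_pos: [0.508, -0.0805, 0.1332]
tool_rot: [-1.938, 1.568, 2.732]
contact_force: [0.4, -0.2, -1.5]
opening: 0.0498
t 14.5 q [-0.3065  0.4056  1.6707  0.0003  1.0676  1.3065] p [ 0.508  -0.0805  0.1332] F [ 0.3986 -0.1727 -1.4995] open 0.04976824180356014
[[-0.0021  0.9991 -0.0424]
 [ 0.0009 -0.0424 -0.9991]
 [-1.     -0.0022 -0.0008]]
translation [ 0.0033 -0.0055 -0.0945] twist [-0.004  -0.0008  0.0022]
```

```bash
python3 -m creep '[{"translation":[0,-0.003,-0.04],"twist":[-0.004,0,0.002],"hand":20},{"translation":[0,-0.0055,-0.08],"twist":[-0.004,0,0.002],"hand":20},{"translation":[0,-0.0055,-0.0945],"twist":[-0.004,0,0.002],"hand":20},{"translation":[0,-0.0055,-0.0945],"twist":[-0.004,0,0.002],"hand":20},{"translation":[0,-0.0055,-0.0945],"twist":[-0.004,0,0.002],"hand":20}]'
python3 - <<'E'
from h import *
T=tool();im,K,M=snap('wrist','w10.png');st()
zt=T[2,3]+.0444
h=cv2.cvtColor(im,cv2.COLOR_BGR2HSV)
b=cv2.inRange(h,(100,100,30),(130,255,255));n,l,s,c=cv2.connectedComponentsWithStats(b)
for i in range(1,n):
    if s[i,4]>50: w=cast(c[i],K,M,zt)[0];print('blue',s[i],c[i],w,T[:3,:3].T@(w-T[:3,3]))
b=cv2.inRange(h,(8,110,50),(30,255,255));n,l,s,c=cv2.connectedComponentsWithStats(b)
for i in range(1,n):
    if s[i,4]>15: print('brass',s[i],c[i],cast(c[i],K,M,.059))
print(proj([[.5425,.0127,.059],[.5065,.0141,zt]],K,M))
go([.5065,.0141,.08],np.deg2rad(-92.2))
E
```

```text
time: 15.0
tool_pos: [0.5063, 0.0136, 0.1328]
tool_rot: [-1.946, 1.57, 2.728]
contact_force: [-0.3, 0.0, -1.4]
opening: 0.0495
t 15.05 q [-0.1257  0.3924  1.6933  0.0004  1.0566  1.4838] p [0.5064 0.0131 0.1329] F [-0.3834 -0.8218 -0.8313] open 0.04942585676218379
[[-0.0008  0.9992 -0.039 ]
 [ 0.0004 -0.039  -0.9992]
 [-1.     -0.0008 -0.0004]]
blue [    0    92    83   227 13389] [ 38.0403 204.5939] [0.5601 0.1145 0.1772] [-0.0444  0.0499 -0.1028]
blue [311 310  26   8 208] [323.5 313.5] [0.514  0.0146 0.1772] [-0.0444  0.0076 -0.0013]
blue [311 351  26  10 259] [323.5483 355.5174] [0.4956 0.0153 0.1772] [-0.0444 -0.0108 -0.0013]
brass [320 192  11   9  81] [325.     196.2346] [[0.5437 0.0126 0.059 ]]
brass [316 219  16   4  48] [323.4583 220.8125] [[0.5267 0.0143 0.059 ]]
brass [201 303  22  64 752] [209.2473 334.8484] [[0.4418 0.1044 0.059 ]]
brass [425 303  22  64 737] [437.9688 334.7205] [[ 0.4355 -0.0693  0.059 ]]
brass [ 206  378  380   12 3080] [425.4117 384.9088] [[ 0.3915 -0.0614  0.059 ]]
[[324.9208 197.9715]
 [325.459  330.9422]]
translation [ 0.0529  0.0001 -0.001 ] twist [-0.0006 -0.0004  0.0008]
```

```bash
python3 -m creep '[{"translation":[0.015,0.0013,0],"twist":[0,0,0.001],"hand":20},{"translation":[0.03,0.0013,0],"twist":[0,0,0.001],"hand":20},{"translation":[0.045,0.0013,0],"twist":[0,0,0.001],"hand":20},{"translation":[0.052,0.0013,0],"twist":[0,0,0.001],"hand":20},{"translation":[0.052,0.0013,0],"twist":[0,0,0.001],"hand":20}]' 60
python3 - <<'E'
from h import *
T=tool();im,K,M=snap('wrist','w11.png');st()
h=cv2.cvtColor(im,cv2.COLOR_BGR2HSV)
b=cv2.inRange(h,(8,110,50),(30,255,255));n,l,s,c=cv2.connectedComponentsWithStats(b)
for i in range(1,n):
    if s[i,4]>10 and 250<c[i][0]<400 and c[i][1]<300: print('brass',s[i],c[i],cast(c[i],K,M,.063))
zh=T[2,3]+.0174
print('hole/dowel pred',proj([(T@[-.0174,.0353,-.001,1])[:3],[.5430,.0127,.063]],K,M))
go([.5077,.0132,.07],np.deg2rad(-92.2))
cv2.imwrite('pics/w11c.png',cv2.resize(im[180:300,240:400],None,fx=5,fy=5,interpolation=cv2.INTER_CUBIC))
E
```

```text
time: 15.55
tool_pos: [0.5071, 0.0121, 0.08]
tool_rot: [-1.795, 1.569, 2.877]
contact_force: [0.2, 0.6, -1.9]
opening: 0.0498
t 15.6 q [-0.1271  0.4632  1.7503  0.0004  0.9286  1.4836] p [0.5077 0.0122 0.0807] F [ 0.0102  0.8778 -1.29  ] open 0.049538360286021196
[[-0.0005  0.9992 -0.0402]
 [ 0.0004 -0.0402 -0.9992]
 [-1.     -0.0005 -0.0004]]
brass [319 219   8   2  14] [322.5 219.5] [[0.5396 0.0126 0.063 ]]
hole/dowel pred [[324.1888 228.2972]
 [322.0895 213.2057]]
translation [ 0.0107  0.     -0.001 ] twist [-0.0018 -0.0004  0.0005]
```

```bash
python3 -m creep '[{"translation":[0.004,0,-0.001],"twist":[-0.001,0,0],"hand":20},{"translation":[0.008,0,-0.001],"twist":[-0.001,0,0],"hand":20},{"translation":[0.012,0,-0.001],"twist":[-0.001,0,0],"hand":20},{"translation":[0.016,0,-0.001],"twist":[-0.001,0,0],"hand":20},{"translation":[0.016,0,-0.001],"twist":[-0.001,0,0],"hand":20}]'
python3 - <<'E'
from h import *
st();go([.5075,.0132,.0526],np.deg2rad(-92.2))
E
```

```text
time: 16.1
tool_pos: [0.5073, 0.0133, 0.0642]
tool_rot: [-1.853, 1.569, 2.821]
contact_force: [-1.1, 0.3, -1.8]
opening: 0.0499
t 16.1 q [-0.125   0.4875  1.7664  0.0004  0.8893  1.4846] p [0.5073 0.0133 0.0642] F [-1.0556  0.3024 -1.7653] open 0.049862631503358165
[[-0.0015  0.9992 -0.0391]
 [ 0.0005 -0.0391 -0.9992]
 [-1.     -0.0015 -0.0004]]
translation [0.0116 0.0002 0.0001] twist [-0.0007 -0.0004  0.0015]
```

No upward force with the underside 2 mm below the dowel tips, so the dowels are entering the holes. Continuing.

```bash
python3 -m creep '[{"translation":[0.002,0,0],"twist":[0,0,0.001],"hand":20},{"translation":[0.004,0,0],"twist":[0,0,0.001],"hand":20},{"translation":[0.006,0,0],"twist":[0,0,0.001],"hand":20},{"translation":[0.006,0,0],"twist":[0,0,0.001],"hand":20}]'
python3 - <<'E'
from h import *
st();print(robot.observe()['torque']);go([.5075,.0132,.0526],np.deg2rad(-92.2))
E
```

```text
time: 16.5
tool_pos: [0.5074, 0.0133, 0.0584]
tool_rot: [-2.466, 1.57, 2.208]
contact_force: [-2.0, -0.6, 4.2]
opening: 0.0498
t 16.5 q [-0.1251  0.4957  1.7726  0.0005  0.8736  1.4845] p [0.5074 0.0133 0.0584] F [-2.0348 -0.5693  4.1508] open 0.04978501899081366
[[-0.0003  0.9992 -0.0391]
 [ 0.0004 -0.0391 -0.9992]
 [-1.     -0.0003 -0.0004]]
[-0.0091  0.3651 -0.0242]
translation [0.0058 0.0001 0.0001] twist [-0.0007 -0.0004  0.0003]
```

Coil contact is at the predicted height. Pressing down.

```bash
python3 -m creep '[{"translation":[0.0015,-0.0003,0],"twist":[0,0,0],"hand":20},{"translation":[0.003,-0.0003,0],"twist":[0,0,0],"hand":20},{"translation":[0.0045,-0.0003,0],"twist":[0,0,0],"hand":20},{"translation":[0.006,-0.0003,0],"twist":[0,0,0],"hand":20},{"translation":[0.006,-0.0003,0],"twist":[0,0,0],"hand":20}]'
python3 - <<'E'
from h import *
st();print(robot.observe()['torque']);go([.5072,.0132,.0526],np.deg2rad(-92.2))
E
```

```text
time: 17.0
tool_pos: [0.5074, 0.0133, 0.0534]
tool_rot: [1.854, 1.57, 0.245]
contact_force: [-2.9, 0.5, 9.2]
opening: 0.0497
t 17.0 q [-0.125   0.503   1.778   0.0004  0.8597  1.4844] p [0.5074 0.0133 0.0534] F [-2.9257  0.4614  9.1925] open 0.04965680174555712
[[ 0.0009  0.9992 -0.0389]
 [ 0.0002 -0.0389 -0.9992]
 [-1.      0.0009 -0.0002]]
[ 0.0218  0.5803 -0.0019]
translation [ 0.0008 -0.0002  0.0001] twist [-0.0006 -0.0002 -0.0009]
```

```bash
python3 -m creep '[{"translation":[0.001,-0.0002,0],"twist":[0,0,-0.001],"hand":20},{"translation":[0.0015,-0.0002,0],"twist":[0,0,-0.001],"hand":20},{"translation":[0.002,-0.0002,0],"twist":[0,0,-0.001],"hand":20},{"translation":[0.002,-0.0002,0],"twist":[0,0,-0.001],"hand":20}]'
python3 - <<'E'
from h import *
st()
E
```

```text
time: 17.4
tool_pos: [0.5074, 0.0133, 0.0526]
tool_rot: [1.655, 1.57, 0.045]
contact_force: [-4.1, -0.2, 10.9]
opening: 0.0498
t 17.4 q [-0.125   0.5041  1.7787  0.0002  0.8579  1.4846] p [0.5074 0.0133 0.0526] F [-4.0917 -0.175  10.8806] open 0.049817146188275215
[[ 0.0009  0.9992 -0.0389]
 [ 0.     -0.0389 -0.9992]
 [-1.      0.0009 -0.0001]]
```

```bash
python3 -m creep '[{"translation":[0.001,-0.0008,0],"twist":[0,0,-0.001],"hand":20},{"translation":[0.002,-0.0008,0],"twist":[0,0,-0.001],"hand":20},{"translation":[0.003,-0.0008,0],"twist":[0,0,-0.001],"hand":20},{"translation":[0.003,-0.0008,0],"twist":[0,0,-0.001],"hand":20}]'
python3 - <<'E'
from h import *
st()
E
```

```text
time: 17.8
tool_pos: [0.5075, 0.0133, 0.0526]
tool_rot: [1.462, 1.568, -0.148]
contact_force: [-7.2, 0.6, 25.9]
opening: 0.0495
t 17.8 q [-0.1248  0.5033  1.7805 -0.0001  0.8547  1.4846] p [0.5075 0.0133 0.0526] F [-7.1842  0.6036 25.8538] open 0.0495047141239008
[[ 0.003   0.9993 -0.0385]
 [-0.0004 -0.0385 -0.9993]
 [-1.      0.003   0.0003]]
```

The force rose from 11 to 26 N while the height stayed at 52.6 mm, the predicted flush height. Last check that the hold is steady (the camera call lets time pass), then hand in.

```bash
python3 - <<'E'
from h import *
for i in range(4):
    T=tool();im,K,M=snap('wrist',f'w12_{i}.png')
    s=robot.observe();print(s['time'],s['tool_pos'],s['contact_force'],s['opening'])
h=cv2.cvtColor(im,cv2.COLOR_BGR2HSV)
b=cv2.inRange(h,(100,100,30),(130,255,255));n,l,S,c=cv2.connectedComponentsWithStats(b)
for i in range(1,n):
    if S[i,4]>50 and 280<c[i][0]<360: print('blue',S[i],c[i])
E
```

```text
17.85 [0.5075 0.0133 0.0526] [-6.5182  1.2699 25.2071] 0.0496292630084486
17.9 [0.5075 0.0133 0.0526] [-7.3409  1.4558 25.9379] 0.04951825101228123
17.95 [0.5074 0.0133 0.0526] [-7.6847  0.867  26.4955] 0.04915318350953749
18.0 [0.5074 0.0133 0.0526] [-6.0201  2.0255 26.0387] 0.04974196679210934
blue [311 310  26   8 208] [323.5 313.5]
blue [311 351  26  10 255] [323.3529 355.4941]
```

```bash
python3 -c "
from cell import robot
print(robot.hand_in());s=robot.observe();print(s['time'],s['tool_pos'],s['contact_force'])"
```

```text
the job is handed in; nothing more can be done
None
the job is handed in; nothing more can be done
```

I put the coil in the pocket and let go of it. The housing half then went onto both dowels, I pressed it shut, and handed the job in at about 18 s still holding it. No verdict was reported.

**First grasp missed:** the first try at the coil closed on air and moved nothing. The camera views put the real fingertips about 37–39 mm further back (tool x about -0.012 to -0.014) than the stated +0.025. With that correction the second grasp closed at 30 mm, the coil's width.

**Coil:** the picture after release showed it upright in the pocket, about 1 mm from the centre.

**Housing:**
- It met the coil at the predicted height.
- After 5.8 mm more travel it stopped with the tool at 52.6 mm, the height worked out for flush, and the force rose from 11 to 26 N.
- Over the next 0.2 s that height and force held steady. The blue label sat at the same place in the wrist picture as before pressing, so the housing had not slipped in the grip.

**Not confirmed:**
- A sideways force of about 6–7 N in -x remained at the end, probably a dowel rubbing in its hole.
- I had used all 12 picture views by then, so flushness rests on height and force rather than a look at the gap.

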